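# Seal the bracelet-mold tub

### The arm

A 6-joint arm with a two-finger parallel gripper is mounted at the origin on the work surface. World frame = base frame: x ahead of the robot, y to its left, z up, the work surface at z = 0. Lengths are in m, angles in rad, forces in N, time in s.
With the tool pointing down it reaches from about 0.375 to 0.975 m from the base axis. Payload 3.8 kg.
Tool frame: the origin (TCP) lies at the very end of the fingers, on their centre line; the grasp point (between the pads) lies 19 mm behind it (grip_point_offset is the distance from the TCP to the grasp point, in m); y points along the fingers, x is the direction in which the jaws open and shut, and the axes are right-handed (so a half turn about y gives the same grasp; the last joint's range is limited). The gripper opens to 88 mm and grips with 3 to 60 N. Pads are 18 mm wide; open, the fingers measure 123 mm over their backs; the gripper's body (75 mm by 187 mm) begins 45 mm behind the grasp point.
Start: joints at [1.255, 0.264, 1.604, -0, 1.274, -0.037], TCP at [0.186, 0.649, 0.239] pointing down, gripper open.
Joint ranges: [-2.63, 2.63], [-0.94, 2.18], [0.31, 2.57], [-1.31, 4.45], [0, 2.66], [-2.55, 2.55]. Speed limits (rad/s): [2.57, 2.57, 3.14, 3.14, 3.14, 3.14].

### API

Orientations are given as a unit quaternion [w, x, y, z].
In Python, from station import * gives the robot as it stands.
- The arm moves only by the tool apply_moves, never from a script. Its argument "targets" is text: rows parted by semicolons, each of 7 numbers parted by spaces: the shift along the tool's x, y, z in mm, then the turn, a rotation vector about the tool's x, y, z in degrees, then the opening, from -1 (shut) to 1 (fully open). A call has 1 to 8 rows; each row is the pose to reach, as a shift and turn from the pose commanded when the call began, along the tool's axes at that moment; what a row does not reach only later rows make up. A row lasts 1/12 s, in which the tool goes at most 41.7 mm and 7.16 degrees, less where a joint would pass 70% of its speed; a pose out of reach is approached as far as the arm can. A call with a gripper value outside its range is refused whole. The fingers move at their own pace and stop on an object; the grip force is fixed at half the most. Time passes only in rows, so rows that repeat a pose let the fingers close. It gives the time, the measured TCP pose, the force and the opening at its end, in the units of the state.
- observe(): the state, without advancing time (a new reading comes with each control period).
- camera(name): name is "side" or "top" or "wrist"; returns (picture, depth): 384x512x3 uint8, red, green, blue; 384x512 float32, m along the optical axis (not along the pixel's ray), 0 where there is no reading.
- camera_info(name): a dict with "mtx" (3x3 intrinsics, pixels), "k1" (the pictures are not rectified: a ray, as slopes to the right and down, at radius r is drawn at 1 + k1 r^2 times it, then the intrinsics apply), "R" (3x3) and "t" (3): a world point X has camera coordinates R X + t. Camera axes: x right, y down, z forward; pixel columns grow to the right and rows downward; lengths in m; the calibration is good to about 2 mm. A picture is of the moment at which its call begins: read the wrist's pose just before it. camera_info takes no time and is no camera call; for the wrist camera it gives the pose at the moment of the call.
- hand_in(): hands the job in, once; it reports no verdict.
Trained networks look in the newest picture that a camera, given by its name, has taken for a name from the list of things; names that differ only in an ending like _2 or _b are one class to them, and where a whole thing is asked for, a point or a joint stands for the part that bears it (a point fixed in the world has none). Each returns a list of dicts, best first, with "conf" (0 to 1); they miss things now and then, are a little off and sometimes report something else, mostly with a low value. They report only what shows in the picture. A call takes as long as a camera call. They do not tell look-alikes from the thing itself.
- boxes_of(camera, query): "box" ([left, top, width, height] in pixels, round what is visible of it).
- pinpoint(camera, query): "location" ([column, row] in pixels: a listed point, or the origin of a listed thing).
The state is a dict: "t": time; "q": joint angles; "qd": joint speeds; "effort": joint torques, N m; "position": TCP position; "tool_rot": TCP orientation; "force": force on the tool from outside, world axes, zero at the start; "torque": the same for the moment, N m; "opening": finger opening in m.
Only numpy, scipy, OpenCV 4.12 (cv2) and the standard library are available. Lean on these libraries where they do the work, as an engineer would, in place of code of your own. Each camera call takes 0.05 s, during which the arm holds its last target. There are 200 camera calls.

### The job

Put the lid on the teal tub that holds the bracelet mold and seal it airtight. The lid hangs by its handle on the hook: take the handle beside the hook, lift it clear over the upturned tip, set it down on the cork mat and let go; then take it again by the middle of the handle and set it squarely on the tub. Last, press down the lid's rim bit by bit all round, on the coral corner pads, until it sits fully home everywhere; never drop it or lean on it with more than about 40 N, and leave the other things where they are.

Things in the scene. Friction and masses are not known exactly. Their poses are not given: they have to be found in the camera images.
- lid: Cream lid, 0.25 kg, hanging level on the hook by its handle. Origin: centre of its plug's underside; x across, y along, z up; both ends alike. Hollow plug frame 99 x 135 mm (x by y), 18 mm deep, drops into the tub's mouth; flange 132 x 168 mm from z = 18 to 24 mm; grey carry handle above. Fully home on the tub, its origin is 67 mm above the tub's.
- lid_grip (a point): Middle of the lid's grey handle bar, 74 mm above the lid's origin. The flat bar is 12 mm wide in x, 8 mm thick (z = 70 to 78 mm) and 124 mm long in y, on legs 8 mm thick at y = -58 and +58 mm: 108 mm clear between the legs, 46 mm clear height below the bar.
- pad0 (a point): Centre of the top of a coral press pad (20 x 26 mm, 8 mm high above the flange) on the lid's corner at lid x = -52, y = +66 mm, 32 mm above the lid's origin. It stands 99 mm above the table when that corner is fully home, about 104 mm while the seal there is not pressed down.
- pad1 (a point): The same on the corner at lid x = -52, y = -66 mm.
- pad2 (a point): The same on the corner at lid x = +52, y = +66 mm.
- pad3 (a point): The same on the corner at lid x = +52, y = -66 mm.
- tub: Teal airtight tub, fixed to the table, 124 x 160 mm (x by y), 85 mm high, walls 8 mm (mouth 108 x 144 mm). Origin: centre of its underside, z up. On each long wall stand two dark seal blocks near the corners (x = +-58, y = -62 and +62 mm), up to 5 mm proud of the wall (some start up to 1.5 mm lower); the lid's flange first rests on these.
- tub_mouth (a point): Centre of the tub's mouth, level with the wall tops, 85 mm above its underside. A seal block slides down under about 13 N and stays where pressed (no spring): pressing one corner of the stiff lid brings only that corner down, and the opposite one may rise. Press each over its pad with 15 to 24 N. Home, the flange rests on the wall tops.
- mat: Cork mat lying on the table, 170 x 200 mm (x by y), 5 mm thick. Origin: centre of its underside.
- hook: Hook stand, fixed: wooden foot 170 x 110 x 10 mm (x = -10 to +160 mm), steel post 16 mm thick at x = +142 mm, 150 mm high, and from its top a flat strap 14 mm wide, 4 mm thick, running to -x and ending in an upturned tip. The lid comes off by rising over 28 mm (at 42 mm its flange meets the strap from below), then moving to the hook's own -x. Origin: on the table, 50 mm to -x of the seat.
- hook_seat (a point): Where the handle bar rests on the strap: middle of the strap's top face, 150 mm above the table. The bar lies along the hook's y here, between the tip and a 6 mm back stop at 14 mm to +x.
- hook_tip (a point): Top of the upturned tip, 22 mm to the hook's -x of the seat and 28 mm above it (tip 4 mm thick, 14 mm wide).
- tackle_box: Gray tackle box, 114 x 204 x 90 mm, origin at the centre of its underside. Leave alone.
- jar: Lidded glass jar with two marbles, 72 mm across, 88 mm high, origin at the centre of its underside. Leave alone.
- dinosaur: Green plastic dinosaur, 200 mm long, 110 mm high, origin under its middle. Leave alone.
- pinwheel: Chrome pinwheel on a stick, lying flat, 300 mm long along its x, origin about the middle of the stick. Leave alone.
Mind the look-alikes: they are no part of the job. What is shaped like the lid but blue or purple is not meant.

How it is judged:
On the way, in this order (a step that is already met when the one before it is completed fails the run):
1. the lid is off the hook, lying flat on the cork mat, and let go (horizontal distance between lid and mat below 0.05 m and height (world z) of lid below 0.012 m and angle between lid's own z axis and vertical below 0.08 rad and linear speed of lid below 0.02 m/s and contact force between the fingers and lid below 0.1 N), for 0.2 s.
2. the lid is lifted from the mat, held by the middle of its handle (height (world z) of lid above 0.03 m and distance between the grasp point and lid_grip below 0.022 m and contact force between the fingers and lid above 1 N), for 0.2 s.
3. the lid is let go, set squarely on the tub with its plug in the mouth (horizontal distance between lid and tub below 0.008 m and angle between the y axis of lid and the y axis of tub, either way round below 0.06 rad and linear speed of lid below 0.02 m/s and contact force between the fingers and lid below 0.1 N and z of lid in the frame of tub below 0.076 m), for 0.2 s.
At the end, for the whole second after the job is handed in: The lid lies squarely on the tub (centre within 8 mm, turned by less than 0.06 rad either way round), all four corner pads within 2 mm of fully home (under 101 mm above the tub's underside), at rest and let go (horizontal distance between lid and tub below 0.008 m and angle between the y axis of lid and the y axis of tub, either way round below 0.06 rad and linear speed of lid below 0.02 m/s and contact force between the fingers and lid below 0.1 N and z of each of pad0, pad1, pad2, pad3 in the frame of tub below 0.101 m); the robot touches nothing.
It fails at once if the lid is dropped or knocked loose (moving faster than 0.7 m/s while nothing holds it) (linear speed of lid above 0.7 m/s and contact force between the fingers and lid below 0.1 N).
It fails at once if the lid is forced onto the tub with more than 50 N (contact force between lid and tub above 50 N).
It fails at once if a bystander is moved more than 15 mm (distance of any of tackle_box, jar, dinosaur, pinwheel from where it was at the start of the episode above 0.015 m).
It also fails if it takes over 72 s, if anything falls off the work surface, if the arm or the gripper's body presses on something with over 40 N, if the wrist force passes 120 N, or if a joint passes its speed limit or range.

## Working session

There is one attempt and no reset: what is moved stays moved. The work goes in short steps, Python scripts to look and compute and a tool call to move; the robot and the scene stay as the last step left them, time stands still between calls to the robot, and variables do not carry over. Pictures are saved under pics/ and viewed, about 8 in all and at most 12, crops included, and the job is handed in when it is done.

Besides the shell and the picture viewer there is one more tool, called after ">>>" by a JSON object that holds its "op" and its "data". apply_moves: Moves the arm, as the interface text tells. Its arguments: {"type":"object","properties":{"targets":{"type":"string"}},"required":["targets"]}

```bash
ls; mkdir -p pics; cat > h.py <<'E'
from station import *
import numpy as np, cv2
from scipy.spatial.transform import Rotation as Ro
def ray(ci,u,v):
    M=np.array(ci["mtx"]);d=np.array([[[u,v]]],float)
    p=cv2.undistortPoints(d,M,np.array([ci["k1"],0,0,0],float))[0,0]
    return np.array([p[0],p[1],1.])
def w_depth(ci,u,v,z):
    R=np.array(ci["R"]);t=np.array(ci["t"]);return R.T@(ray(ci,u,v)*z-t)
def w_plane(ci,u,v,h):
    R=np.array(ci["R"]);t=np.array(ci["t"]);c=-R.T@t;d=R.T@ray(ci,u,v);return c+d*(h-c[2])/d[2]
def cloud(ci,D):
    M=np.array(ci["mtx"]);H,W=D.shape;u,v=np.meshgrid(np.arange(W),np.arange(H))
    p=cv2.undistortPoints(np.stack([u,v],-1).reshape(-1,1,2).astype(float),M,np.array([ci["k1"],0,0,0],float)).reshape(H,W,2)
    P=np.dstack([p,np.ones((H,W))])*D[...,None]
    return (P-np.array(ci["t"]))@np.array(ci["R"])
def proj(ci,X):
    R=np.array(ci["R"]);t=np.array(ci["t"]);c=R@np.array(X)+t;s=c[:2]/c[2];s=s*(1+ci["k1"]*(s@s));M=np.array(ci["mtx"]);return (M@[s[0],s[1],1])[:2]
E
python3 - <<'E'
from h import *
s=observe();print({k:np.round(v,3).tolist() for k,v in s.items()})
for c in("side","top"):
    ci=camera_info(c);I,D=camera(c);cv2.imwrite(f"pics/{c}0.png",I[...,::-1]);np.savez(f"{c}0.npz",I=I,D=D)
    print(c,np.round(-np.array(ci["R"]).T@ci["t"],3))
    for q in("lid","lid_grip","tub","tub_mouth","mat","hook","hook_seat","hook_tip"):
        for r in pinpoint(c,q)[:3]:
            u,v=r["location"]; print(c,q,round(r["conf"],2),np.round([u,v]),end=" ")
            h={"lid":.076,"lid_grip":.15,"tub":0,"tub_mouth":.085,"mat":0,"hook":0,"hook_seat":.15,"hook_tip":.178}[q]
            print("plane",np.round(w_plane(ci,u,v,h),3))
E
```

```text
pics
{'t': 0.0, 'q': [1.255, 0.265, 1.605, -0.0, 1.274, -0.037], 'qd': [-0.0, 0.0, -0.001, -0.002, -0.004, 0.001], 'effort': [0.002, -50.211, -35.687, 0.073, 0.029, -0.0], 'position': [0.186, 0.648, 0.237], 'tool_rot': [-0.564, 0.565, 0.425, -0.426], 'force': [0.552, 0.689, 0.188], 'torque': [-0.03, -0.014, 0.033], 'opening': 0.088}
side [ 0.495 -1.045  1.095]
side lid 0.85 [306. 164.] plane [0.779 0.209 0.076]
side lid 0.71 [252. 158.] plane [0.526 0.255 0.076]
side lid 0.58 [209. 138.] plane [0.314 0.427 0.076]
side lid_grip 0.92 [203. 166.] plane [0.313 0.111 0.15 ]
side lid_grip 0.82 [255. 147.] plane [0.54  0.245 0.15 ]
side lid_grip 0.63 [207. 130.] plane [0.312 0.395 0.15 ]
side tub 0.68 [246. 208.] plane [0.494 0.003 0.   ]
side tub_mouth 0.86 [244. 192.] plane [0.487 0.014 0.085]
side mat 0.65 [254. 255.] plane [ 0.522 -0.243  0.   ]
side hook 0.86 [246. 173.] plane [0.498 0.236 0.   ]
side hook_seat 0.88 [251. 149.] plane [0.523 0.23  0.15 ]
side hook_seat 0.63 [244. 177.] plane [0.488 0.04  0.15 ]
side hook_tip 0.6 [250. 146.] plane [0.516 0.21  0.178]
top [0.274 0.033 1.518]
top lid 0.93 [185. 123.] plane [0.776 0.299 0.076]
top lid 0.78 [201. 248.] plane [0.305 0.213 0.076]
top lid 0.69 [122. 249.] plane [0.291 0.505 0.076]
top lid_grip 0.85 [119. 250.] plane [0.288 0.49  0.15 ]
top lid_grip 0.68 [191. 180.] plane [0.541 0.253 0.15 ]
top lid_grip 0.66 [182. 120.] plane [0.761 0.299 0.15 ]
top tub 0.71 [262. 203.] plane [ 0.487 -0.005  0.   ]
top tub_mouth 0.69 [257. 201.] plane [0.482 0.016 0.085]
top tub_mouth 0.67 [323. 135.] plane [ 0.742 -0.229  0.085]
top mat 0.87 [322. 191.] plane [ 0.541 -0.237  0.   ]
top hook 0.69 [198. 200.] plane [0.491 0.245 0.   ]
top hook 0.51 [258. 199.] plane [0.502 0.011 0.   ]
top hook_seat 0.87 [194. 182.] plane [0.533 0.24  0.15 ]
top hook_tip 0.9 [194. 183.] plane [0.523 0.236 0.178]
top hook_tip 0.41 [178. 166.] plane [0.584 0.295 0.178]
```

```bash
python3 -c "
import cv2,numpy as np
a=cv2.imread('pics/side0.png');b=cv2.imread('pics/top0.png');cv2.imwrite('pics/both0.png',cv2.resize(np.vstack([a,b]),(512,768))[:, :] if 0 else np.vstack([a,b])[:0] if 0 else b)"
```

```text
(no output)
```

View pics/top0.png

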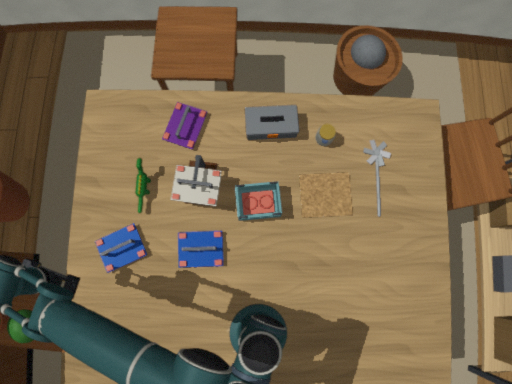

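View pics/side0.png

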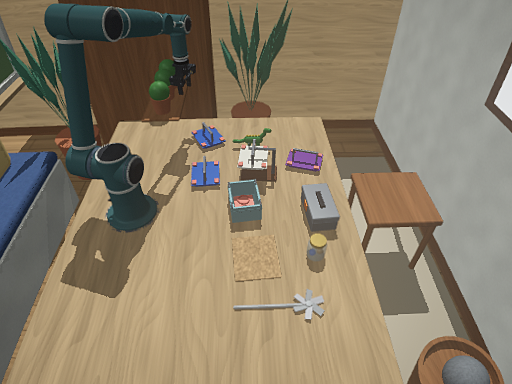

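Look-alikes in the top view: cream lid on the hook at (198,185), which is the target; blue lids at (122,249) and (201,249); purple lid at (185,126). The tub with the mold is at (259,202) and the mat at (325,194). The hook's post is on the +x side at (200,163). Next I fit poses from depth and colour.

```bash
python3 - <<'E'
from h import *
d=np.load("top0.npz");I=d["I"];D=d["D"];ci=camera_info("top");P=cloud(ci,D);Z=P[...,2]
def rect(m,name):
    X=P[m][:,:2].astype(np.float32);r=cv2.minAreaRect(X);print(name,m.sum(),np.round(r[0],4),np.round(r[1],4),round(r[2],1),"z med",np.round(np.median(P[m][:,2]),4))
box=lambda x0,x1,y0,y1:(P[...,0]>x0)&(P[...,0]<x1)&(P[...,1]>y0)&(P[...,1]<y1)
hsv=cv2.cvtColor(I,cv2.COLOR_RGB2HSV)
b=box(.42,.66,.13,.36)
print("lid zs",np.histogram(Z[b],bins=np.arange(0,.22,.01)))
rect(b&(Z>.085)&(Z<.125),"lid flange")
rect(b&(Z>.14)&(Z<.165),"bar+strap")
t=box(.38,.6,-.12,.13)
rect(t&(Z>.07)&(Z<.1),"tub")
m=box(.42,.68,-.38,-.1)
mm=(hsv[...,1]>0)
rgb=I[180,350],I[190,325];print(rgb, hsv[190,325],hsv[190,295],hsv[230,340])
print(np.round(Z[190,318:330],4),np.round(Z[225,318:326],4))
ciw=camera_info("wrist");s=observe();print(np.round(ciw["mtx"],1),ciw["k1"])
Rt=Ro.from_quat(np.roll(s["tool_rot"],-1)).as_matrix();c=-np.array(ciw["R"]).T@ciw["t"]
print("tool axes\n",np.round(Rt,3));print("cam in tool",np.round(Rt.T@(c-s["position"]),4));print("cam axes in tool (rows)\n",np.round(np.array(ciw["R"])@Rt,3))
im=cv2.resize(I[150:240,150:370],None,fx=3.5,fy=3.5,interpolation=cv2.INTER_CUBIC);cv2.imwrite("pics/crop1.png",im[...,::-1])
E
```

```text
lid zs (array([ 890,   67,    3,    6,    3,    4,    6,    2,    2,  111, 1149,
        148,    5,    5,   74,  162,   27,    7,    2,    0,    0]), array([0.  , 0.01, 0.02, 0.03, 0.04, 0.05, 0.06, 0.07, 0.08, 0.09, 0.1 ,
       0.11, 0.12, 0.13, 0.14, 0.15, 0.16, 0.17, 0.18, 0.19, 0.2 , 0.21]))
lid flange 1412 [0.5493 0.2379] [0.1659 0.1677] 83.8 z med 0.1044
bar+strap 263 [0.5595 0.2514] [0.1273 0.1083] 23.8 z med 0.1534
tub 401 [0.4863 0.0127] [0.1269 0.1632] 6.9 z med 0.0845
(array([148, 123,  85], dtype=uint8), array([161, 129,  85], dtype=uint8)) [ 17 120 161] [ 18 109 162] [ 18 106 156]
[1.3900e-02 6.9000e-03 5.6000e-03 6.1000e-03 7.1000e-03 6.4000e-03
 1.5182e+00 4.6000e-03 1.1600e-02 6.0000e-04 6.2000e-03 2.1000e-03] [-0.0017 -0.0001  0.0018  0.0026 -0.0007 -0.001  -0.0033  0.0002]
[[279.3   0.  253.8]
 [  0.  279.3 196.7]
 [  0.    0.    1. ]] -0.05698762872392145
tool axes
 [[ 0.275  0.    -0.961]
 [ 0.961  0.     0.275]
 [ 0.    -1.    -0.   ]]
cam in tool [ 0.0004 -0.1457  0.0742]
cam axes in tool (rows)
 [[ 1.    -0.    -0.001]
 [-0.001 -0.291 -0.957]
 [ 0.     0.957 -0.291]]
```

View pics/crop1.png

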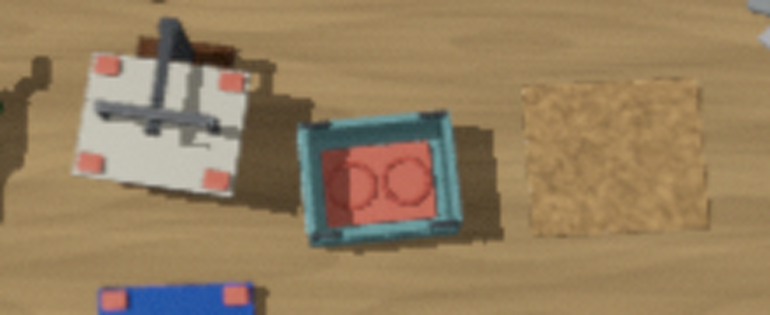

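```bash
cat >> h.py <<'E'
def go(X,yaw):
    """shift (mm, tool axes) and turn (deg) to a world TCP pose with the tool down and tool x at yaw (deg)"""
    s=observe();Rt=Ro.from_quat(np.roll(s["tool_rot"],-1));c,n=np.cos(np.radians(yaw)),np.sin(np.radians(yaw))
    T=Ro.from_matrix(np.array([[c,0,-n],[n,0,c],[0,-1,0]]))
    d=Rt.inv().apply(np.array(X)-s["position"])*1e3;r=(Rt.inv()*T).as_rotvec(degrees=True)
    print("t",round(s["t"],2),"shift",np.round(d,1),"turn",np.round(r,2),"len",round(np.linalg.norm(d)),"force",np.round(s["force"],1),"open",round(s["opening"],4),"pos",np.round(s["position"],4))
E
```

>>> {"op": "apply_moves", "data": {"targets": "-36 -5 -56 0 7 0 1;-73 -10 -112 0 14 0 1;-100 -15 -154 0 20 0 1;-125 -20 -192 0 27 0 1;-146 -20 -226 0 34 0 1;-146 -20 -226 0 41 0 1;-146 -20 -226 0 41 0 1"}}

```text
t: 1.48
position: [0.3654, 0.4432, 0.2594]
tool_rot: [-0.678, 0.679, 0.199, -0.198]
force: [-0.0, 0.1, 0.9]
opening: 0.0881
```

```bash
python3 -c "
from h import *
go([.54,.245,.28],-8.4)"
```

```text
t 1.48 shift [  40.3  -20.1 -261. ] turn [ 0.06 41.    0.1 ] len 265 force [-0.   0.1  0.9] open 0.0881 pos [0.3654 0.4432 0.2594]
```

>>> {"op": "apply_moves", "data": {"targets": "6 -3 -40 0 7 0 1;12 -6 -80 0 14 0 1;18 -9 -120 0 20 0 1;24 -12 -160 0 27 0 1;30 -15 -200 0 34 0 1;36 -18 -240 0 41 0 1;40 -20 -261 0 41 0 1;40 -20 -261 0 41 0 1"}}

```text
t: 2.15
position: [0.5418, 0.2459, 0.2794]
tool_rot: [-0.705, 0.706, -0.05, 0.052]
force: [-1.6, 0.2, -0.3]
opening: 0.0884
```

```bash
python3 - <<'E'
from h import *
go([.54,.245,.28],-8.4)
ci=camera_info("wrist");I,D=camera("wrist");cv2.imwrite("pics/w1.png",I[...,::-1]);np.savez("w1.npz",I=I,D=D)
hs={"lid_grip":.154,"hook_seat":.15,"hook_tip":.178,"pad0":.112,"pad1":.112,"pad2":.112,"pad3":.112}
for q in hs:
    for r in pinpoint("wrist",q)[:2]:
        u,v=r["location"];z=D[int(v),int(u)];print(q,round(r["conf"],2),np.round([u,v]),np.round(w_plane(ci,u,v,hs[q]),4),"depth",np.round(w_depth(ci,u,v,z),4))
E
```

```text
t 2.15 shift [-1.6 -0.6 -1.1] turn [0.03 0.14 0.14] len 2 force [-1.6  0.2 -0.3] open 0.0884 pos [0.5418 0.2459 0.2794]
lid_grip 0.94 [245. 196.] [0.5333 0.2415 0.154 ] depth [0.5336 0.2426 0.1579]
lid_grip 0.76 [ 85. 213.] [0.3641 0.2472 0.154 ] depth [0.3108 0.2265 0.0774]
hook_seat 0.89 [246. 192.] [0.5344 0.2437 0.15  ] depth [0.5348 0.2456 0.157 ]
hook_tip 0.79 [222. 203.] [0.5123 0.2442 0.178 ] depth [0.5124 0.2443 0.1784]
pad0 0.95 [291. 237.] [0.5781 0.1689 0.112 ] depth [0.5782 0.1684 0.1111]
pad0 0.92 [36. 49.] [0.3365 0.4213 0.112 ] depth [0.2819 0.4468 0.033 ]
pad1 0.95 [291. 237.] [0.5781 0.1689 0.112 ] depth [0.5782 0.1684 0.1111]
pad1 0.92 [36. 49.] [0.3365 0.4213 0.112 ] depth [0.2819 0.4468 0.033 ]
pad2 0.95 [291. 237.] [0.5781 0.1689 0.112 ] depth [0.5782 0.1684 0.1111]
pad2 0.92 [36. 49.] [0.3365 0.4213 0.112 ] depth [0.2819 0.4468 0.033 ]
pad3 0.95 [291. 237.] [0.5781 0.1689 0.112 ] depth [0.5782 0.1684 0.1111]
pad3 0.92 [36. 49.] [0.3365 0.4213 0.112 ] depth [0.2819 0.4468 0.033 ]
```

View pics/w1.png

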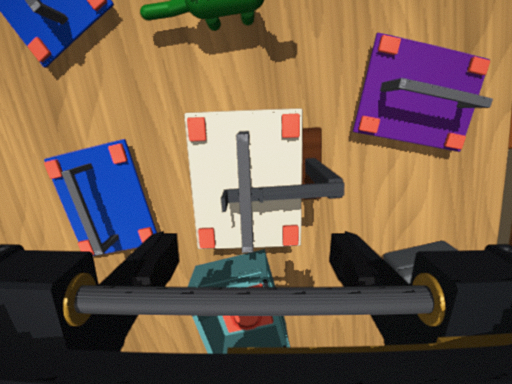

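The wrist view shows the cream lid with its bar running (242,133)–(249,250), the strap crossing at (246,192), the tip at (224,203) and coral pads at its four corners. It is the right lid. Next I fit its pose from the pads.

```bash
cat >> h.py <<'E'
def blobs(ci,I,h,roi):
    """coral pad centroids (world, on plane h) within pixel roi u0,v0,u1,v1"""
    hsv=cv2.cvtColor(I,cv2.COLOR_RGB2HSV);m=(((hsv[...,0]<10)|(hsv[...,0]>174))&(hsv[...,1]>110)&(hsv[...,2]>90)).astype(np.uint8)
    k=np.zeros_like(m);u0,v0,u1,v1=roi;k[v0:v1,u0:u1]=1
    n,l,st,c=cv2.connectedComponentsWithStats(m*k)
    return [(st[i,4],c[i],w_plane(ci,*c[i],h)) for i in range(1,n) if st[i,4]>60]
E
python3 - <<'E'
from h import *
ci=camera_info("wrist");d=np.load("w1.npz");I=d["I"];D=d["D"]
B=blobs(ci,I,.112,(175,95,312,258))
for b in B:print(b[0],np.round(b[1]),np.round(b[2],4))
X=np.array([b[2][:2] for b in B]);print("mean",X.mean(0))
P=cloud(ci,D)
m=(P[...,2]>.148)&(P[...,2]<.17)&(abs(P[...,0]-.535)<.14)&(abs(P[...,1]-.24)<.1)
m[:, :]&=np.arange(384)[:,None]<258
Q=P[m]
# bar pixels: exclude strap rows
e=Q[abs(Q[:,1]-.243)>.016];v=cv2.fitLine(e[:,:2].astype(np.float32),cv2.DIST_HUBER,0,.01,.01).ravel();print("bar",len(e),v,"yaw",np.degrees(np.arctan2(v[0],-v[1])) ,"z",np.median(e[:,2]),"y range",e[:,1].min(),e[:,1].max())
E
```

```text
427 [290. 125.] [0.5867 0.306  0.112 ]
416 [196. 129.] [0.4846 0.3169 0.112 ]
319 [290. 235.] [0.5735 0.1767 0.112 ]
312 [206. 238.] [0.4713 0.1874 0.112 ]
mean [0.52903268 0.24674212]
bar 1077 [0.10307706 0.9946734  0.52932245 0.2528678 ] yaw 174.0836 z 0.15680579093651548 y range 0.18394299229052347 0.30824460379143703
```

```bash
python3 -c "
from h import *
go([.5312,.2686,.175],-5.8);go([.5312,.2686,.135],-5.8)"
```

```text
t 2.55 shift [ -8.9 103.6  17.1] turn [-0.   -2.06 -0.02] len 105 force [-0.3  0.4  0.1] open 0.0877 pos [0.5377 0.2505 0.2786]
t 2.55 shift [ -8.9 143.6  17.1] turn [-0.   -2.06 -0.02] len 145 force [-0.3  0.4  0.1] open 0.0877 pos [0.5377 0.2505 0.2786]
```

```bash
python3 - <<'E'
from h import *
go([.5312,.2686,.135],-5.8)
ci=camera_info("wrist");I,D=camera("wrist");go([.5312,.2686,.135],-5.8)
B=blobs(ci,I,.112,(175,90,320,258))
for b in B:print(b[0],np.round(b[1]),np.round(b[2],4))
X=np.array([b[2][:2] for b in B]);print("mean",X.mean(0))
for q,h in(("lid_grip",.154),("hook_seat",.15),("hook_tip",.178)):
    for r in pinpoint("wrist",q)[:1]:print(q,r["conf"],w_plane(ci,*r["location"],h).round(4))
go([.5312,.2686,.135],-5.8)
E
```

```text
t 2.55 shift [ -8.9 143.6  17.1] turn [-0.   -2.06 -0.02] len 145 force [-0.3  0.4  0.1] open 0.0877 pos [0.5377 0.2505 0.2786]
t 2.6 shift [ -9.1 143.6  17.2] turn [-0.   -2.07 -0.01] len 145 force [ 0.3 -0.8  0.1] open 0.0882 pos [0.5379 0.2504 0.2786]
420 [295. 129.] [0.5916 0.3012 0.112 ]
418 [201. 132.] [0.4892 0.3123 0.112 ]
323 [293. 239.] [0.5769 0.1712 0.112 ]
309 [210. 241.] [0.4751 0.1829 0.112 ]
mean [0.53320178 0.24188035]
lid_grip 0.85 [0.7336 0.3143 0.154 ]
hook_seat 0.88 [0.5341 0.2419 0.15  ]
hook_tip 0.93 [0.5129 0.2434 0.178 ]
t 2.75 shift [ -9.6 143.7  17.5] turn [-0.   -2.11  0.  ] len 145 force [-0.1  0.  -0.4] open 0.0883 pos [0.5383 0.2499 0.2787]
```

```bash
python3 -c "
from h import *
go([.5358,.2658,.175],-6.3)"
```

```text
t 2.75 shift [ -4.7 103.7  15.4] turn [-0.   -1.61  0.  ] len 105 force [-0.1  0.  -0.4] open 0.0883 pos [0.5383 0.2499 0.2787]
```

>>> {"op": "apply_moves", "data": {"targets": "-5 20 15 0 -1.6 0 1;-5 55 15 0 -1.6 0 1;-5 85 15 0 -1.6 0 1;-5 104 15 0 -1.6 0 1;-5 104 15 0 -1.6 0 1;-5 104 15 0 -1.6 0 1;-5 104 15 0 -1.6 0 1"}}

```text
t: 3.33
position: [0.5367, 0.2654, 0.1763]
tool_rot: [0.706, -0.706, 0.039, -0.04]
force: [-0.6, -0.8, 0.7]
opening: 0.0881
```

```bash
python3 - <<'E'
from h import *
go([.5358,.2658,.135],-6.3)
ci=camera_info("wrist");I,D=camera("wrist")
B=blobs(ci,I,.112,(120,40,380,300))
for b in B:print(b[0],np.round(b[1]),np.round(b[2],4))
for q,h in(("lid_grip",.154),("hook_seat",.15),("hook_tip",.178)):
    for r in pinpoint("wrist",q)[:1]:print(q,round(r["conf"],2),w_plane(ci,*r["location"],h).round(4))
go([.5358,.2658,.135],-6.3)
E
```

```text
t 3.33 shift [-1.  41.3  0.3] turn [-0.06 -0.07  0.11] len 41 force [-0.6 -0.8  0.7] open 0.0881 pos [0.5367 0.2654 0.1763]
865 [183. 158.] [0.4894 0.313  0.112 ]
877 [318. 158.] [0.591  0.3015 0.112 ]
lid_grip 0.85 [0.3842 0.2635 0.154 ]
hook_seat 0.7 [0.5334 0.2424 0.15  ]
hook_tip 0.61 [0.5126 0.2412 0.178 ]
t 3.53 shift [-1.4 41.9  0.2] turn [-0.11 -0.08  0.18] len 42 force [-0.4  0.7  0.5] open 0.0882 pos [0.537  0.2654 0.1769]
```

>>> {"op": "apply_moves", "data": {"targets": "-1 15 0 0 0 0 1;-1 30 0 0 0 0 1;-1 42 0 0 0 0 1;-1 42 0 0 0 0 1;-1 42 0 0 0 0 1;-1 42 0 0 0 0 -1;-1 42 0 0 0 0 -1;-1 42 0 0 0 0 -1"}}

```text
t: 4.2
position: [0.5355, 0.2653, 0.1338]
tool_rot: [0.706, -0.706, 0.039, -0.04]
force: [1.2, -0.8, -0.0]
opening: 0.07
```

>>> {"op": "apply_moves", "data": {"targets": "0 0 0 0 0 0 -1;0 0 0 0 0 0 -1;0 0 0 0 0 0 -1;0 0 0 0 0 0 -1;0 0 0 0 0 0 -1"}}

```text
t: 4.62
position: [0.5348, 0.265, 0.1328]
tool_rot: [0.706, -0.706, 0.039, -0.039]
force: [1.0, -0.5, -0.3]
opening: 0.0371
```

```bash
python3 -c "
from h import *
go([.5358,.2658,.135],-6.3)"
```

```text
t 4.62 shift [ 0.9 -2.2  0.9] turn [-0.   -0.07  0.  ] len 3 force [ 1.  -0.5 -0.3] open 0.0371 pos [0.5348 0.265  0.1328]
```

>>> {"op": "apply_moves", "data": {"targets": "0 0 0 0 0 0 -1;0 0 0 0 0 0 -1;0 0 0 0 0 0 -1;0 0 0 0 0 0 -1;0 0 0 0 0 0 -1;0 0 0 0 0 0 -1"}}

```text
t: 5.12
position: [0.5348, 0.265, 0.1327]
tool_rot: [-0.706, 0.706, -0.039, 0.039]
force: [1.3, 0.3, -0.1]
opening: 0.0108
```

```bash
python3 -c "
from h import *
go([.5358,.2658,.135],-6.3)"
```

```text
t 5.12 shift [ 0.9 -2.3  0.9] turn [ 0.   -0.07 -0.  ] len 3 force [ 1.3  0.3 -0.1] open 0.0108 pos [0.5348 0.265  0.1327]
```

>>> {"op": "apply_moves", "data": {"targets": "0 0 0 0 0 0 -1;0 -8 0 0 0 0 -1;0 -17 0 0 0 0 -1;0 -26 0 0 0 0 -1;0 -35 0 0 0 0 -1;0 -35 0 0 0 0 -1;0 -35 0 0 0 0 -1;0 -35 0 0 0 0 -1"}}

```text
t: 5.78
position: [0.5347, 0.265, 0.1679]
tool_rot: [0.706, -0.706, 0.039, -0.039]
force: [-0.1, -1.0, -3.5]
opening: 0.0106
```

```bash
python3 - <<'E'
from h import *
go([.5348,.265,.1677],-6.3)
I,D=camera("side");cv2.imwrite("pics/s2.png",cv2.resize(I[110:220,180:320],None,fx=5,fy=5,interpolation=cv2.INTER_CUBIC)[...,::-1])
ci=camera_info("wrist");I,D=camera("wrist");P=cloud(ci,D)
B=blobs(ci,I,.147,(60,20,450,300))
for b in B:
    u,v=b[1].astype(int);print(b[0],np.round(b[1]),np.round(b[2],4),"z by depth",np.round(np.median(P[v-5:v+6,u-5:u+6,2]),4))
go([.5348,.265,.1677],-6.3)
E
```

```text
t 5.78 shift [0.1 0.2 0. ] turn [-0.01 -0.08  0.01] len 0 force [-0.1 -1.  -3.5] open 0.0106 pos [0.5347 0.265  0.1679]
176 [445.  46.] [0.6539 0.3649 0.147 ] z by depth 0.0311
480 [420. 152.] [0.6411 0.3063 0.147 ] z by depth 0.0317
1347 [169. 167.] [0.4892 0.3137 0.147 ] z by depth 0.1471
1374 [338. 167.] [0.5906 0.3023 0.147 ] z by depth 0.147
429 [ 80. 179.] [0.432  0.3131 0.147 ] z by depth 0.0316
t 5.88 shift [ 0.5 -0.6  0.2] turn [ 0.03 -0.07 -0.05] len 1 force [ 0.3 -0.4 -2.7] open 0.0107 pos [0.5343 0.2648 0.1671]
```

View pics/s2.png

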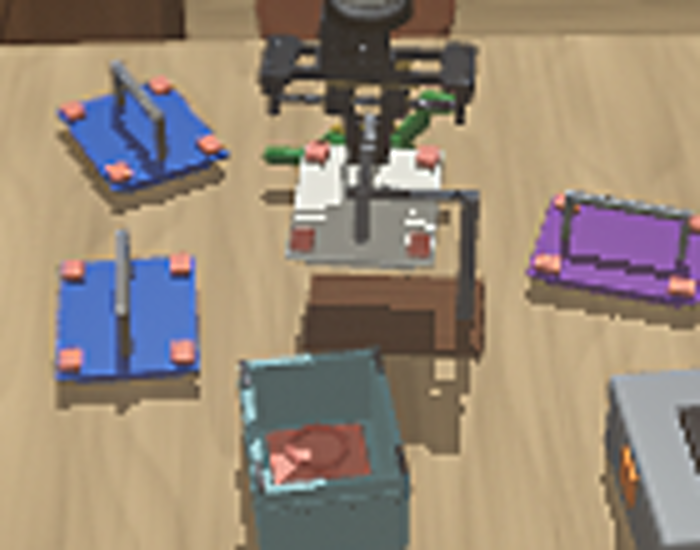

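The lid has risen 35 mm and hangs level, with pads at 0.147 m and about 2.7 N felt. Next I slide it out to the hook's −x.

>>> {"op": "apply_moves", "data": {"targets": "-6 0 0 0 0 0 -1;-18 0 0 0 0 0 -1;-34 0 0 0 0 0 -1;-52 0 0 0 0 0 -1;-72 0 0 0 0 0 -1;-92 0 0 0 0 0 -1;-110 0 0 0 0 0 -1;-120 0 0 0 0 0 -1"}}

```text
t: 6.55
position: [0.4123, 0.2781, 0.167]
tool_rot: [-0.706, 0.706, -0.04, 0.038]
force: [-0.1, -0.9, -3.6]
opening: 0.0105
```

```bash
python3 - <<'E'
from h import *
go([.42,.265,.22],-6.3)
ci=camera_info("wrist");I,D=camera("wrist");P=cloud(ci,D)
B=blobs(ci,I,.147,(60,20,450,300))
for b in B:
    u,v=b[1].astype(int);print(b[0],np.round(b[1]),np.round(b[2],4),"z by depth",np.round(np.median(P[v-5:v+6,u-5:u+6,2]),4))
go([.42,.265,.22],-6.3)
d=np.load("top0.npz");I=d["I"];ci=camera_info("top");g=cv2.GaussianBlur(I,(3,3),0).astype(int)
# mat outline from corner pixels of crop1 (scale 3.5, offset 150,150)
for u,v in((522,87),(698,80),(708,228),(537,236)):print("mat corner",w_plane(ci,u/3.5+150,v/3.5+150,.005).round(4))
E
```

```text
t 6.55 shift [  9.  -53.  -12.2] turn [ 0.06 -0.03 -0.13] len 55 force [-0.1 -0.9 -3.6] open 0.0105 pos [0.4123 0.2781 0.167 ]
491 [93. 30.] [0.3396 0.4068 0.147 ] z by depth 0.0314
1351 [169. 167.] [0.3672 0.3269 0.147 ] z by depth 0.1464
1377 [338. 167.] [0.4683 0.3156 0.147 ] z by depth 0.1466
435 [102. 195.] [0.3207 0.3145 0.147 ] z by depth 0.0313
t 6.6 shift [  9.8 -53.  -12.2] turn [ 0.06 -0.01 -0.18] len 55 force [-2.9  0.  -4.4] open 0.0106 pos [0.4115 0.2781 0.167 ]
mat corner [ 0.6007 -0.148   0.005 ]
mat corner [ 0.6144 -0.3481  0.005 ]
mat corner [ 0.4469 -0.3561  0.005 ]
mat corner [ 0.4338 -0.1653  0.005 ]
```

>>> {"op": "apply_moves", "data": {"targets": "0 -15 0 0 0 0 -1;0 -35 -5 0 0 0 -1;0 -45 -20 0 0 0 -1;0 -45 -45 0 0 0 -1;0 -45 -75 0 0 0 -1;0 -45 -110 0 0 0 -1;0 -45 -145 0 -3 0 -1;0 -45 -180 0 -6 0 -1"}}

```text
t: 7.27
position: [0.3953, 0.0981, 0.2128]
tool_rot: [-0.707, 0.707, -0.001, 0.001]
force: [0.9, -0.2, -2.3]
opening: 0.0106
```

```bash
python3 -c "
from h import *
go([.522,-.226,.21],5)"
```

```text
t 7.27 shift [ 127.7    3.  -323.7] turn [ 0.01 -5.17  0.05] len 348 force [ 0.9 -0.2 -2.3] open 0.0106 pos [0.3953 0.0981 0.2128]
```

>>> {"op": "apply_moves", "data": {"targets": "12 0 -34 0 -2 0 -1;26 0 -70 0 -5 0 -1;41 0 -107 0 -5 0 -1;56 0 -144 0 -5 0 -1;71 0 -181 0 -5 0 -1;86 0 -218 0 -5 0 -1;100 0 -250 0 -5 0 -1;110 0 -275 0 -5 0 -1"}}

```text
t: 7.93
position: [0.5047, -0.1796, 0.2128]
tool_rot: [-0.706, 0.707, 0.028, -0.028]
force: [1.5, 0.4, -2.1]
opening: 0.0108
```

```bash
python3 -c "
from h import *
go([.522,-.226,.10],5)"
```

```text
t 7.93 shift [ 13.5 112.8 -47.5] turn [ 0.07 -0.47  0.05] len 123 force [ 1.5  0.4 -2.1] open 0.0108 pos [ 0.5047 -0.1796  0.2128]
```

>>> {"op": "apply_moves", "data": {"targets": "6 0 -18 0 0 0 -1;12 8 -36 0 0 0 -1;13 28 -45 0 0 0 -1;13 58 -47 0 0 0 -1;13 88 -47 0 0 0 -1;13 106 -47 0 0 0 -1;13 113 -47 0 0 0 -1;13 113 -47 0 0 0 -1"}}

```text
t: 8.6
position: [0.5188, -0.2214, 0.0972]
tool_rot: [0.707, -0.706, -0.027, 0.03]
force: [0.1, 0.4, -2.5]
opening: 0.0108
```

>>> {"op": "apply_moves", "data": {"targets": "0 0 0 0 0 0 -1;0 0 0 0 0 0 -1;0 0 0 0 0 0 -1"}}

```text
t: 8.85
position: [0.5221, -0.2228, 0.1019]
tool_rot: [-0.706, 0.707, 0.03, -0.027]
force: [-0.1, -0.7, -2.7]
opening: 0.0103
```

```bash
python3 - <<'E'
from h import *
go([.522,-.226,.0575],5)
ci=camera_info("wrist");I,D=camera("wrist");P=cloud(ci,D)
B=blobs(ci,I,.0795,(60,20,450,300))
for b in B:
    u,v=b[1].astype(int);print(b[0],np.round(b[1]),np.round(b[2],4),"z by depth",np.round(np.median(P[v-5:v+6,u-5:u+6,2]),4))
go([.522,-.226,.0575],5)
cv2.imwrite("pics/w3.png",I[...,::-1])
E
```

```text
t 8.85 shift [-0.5 44.4 -3.1] turn [ 0.12 -0.36  0.19] len 44 force [-0.1 -0.7 -2.7] open 0.0103 pos [ 0.5221 -0.2228  0.1019]
1357 [169. 167.] [ 0.4681 -0.184   0.0795] z by depth 0.0811
1376 [338. 167.] [ 0.5708 -0.1758  0.0795] z by depth 0.0817
t 8.9 shift [-0.3 44.2 -3.3] turn [ 0.11 -0.36  0.18] len 44 force [-0.6 -0.2 -2.5] open 0.0104 pos [ 0.5219 -0.2226  0.1017]
```

View pics/w3.png

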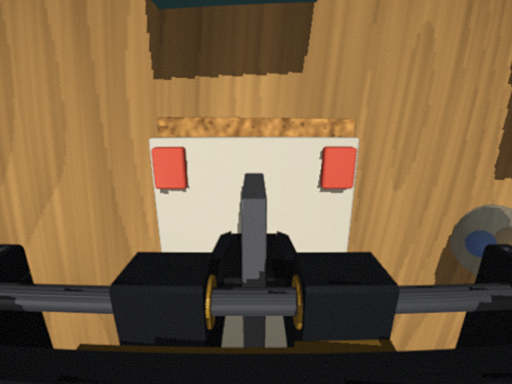

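Lid centred over the mat, whose far edge shows at rows 118–136. Next I lower it.

>>> {"op": "apply_moves", "data": {"targets": "0 12 0 0 0 0 -1;0 26 0 0 0 0 -1;0 36 0 0 0 0 -1;0 41 0 0 0 0 -1;0 43 0 0 0 0 -1;0 44 0 0 0 0 -1;0 44 0 0 0 0 -1;0 44 0 0 0 0 -1"}}

```text
t: 9.57
position: [0.5202, -0.2218, 0.0573]
tool_rot: [0.707, -0.706, -0.028, 0.029]
force: [-6.4, 3.2, 9.8]
opening: 0.0104
```

```bash
python3 - <<'E'
from h import *
go([.522,-.226,.0575],5)
ci=camera_info("wrist");I,D=camera("wrist");P=cloud(ci,D)
B=blobs(ci,I,.037,(60,20,450,300))
for b in B:
    u,v=b[1].astype(int);print(b[0],np.round(b[1]),np.round(b[2],4),"z by depth",np.round(np.median(P[v-5:v+6,u-5:u+6,2]),4))
go([.522,-.226,.0575],5)
E
```

```text
t 9.57 shift [ 1.5 -0.2 -4.3] turn [-0.03 -0.37 -0.05] len 5 force [-6.4  3.2  9.8] open 0.0104 pos [ 0.5202 -0.2218  0.0573]
1356 [170. 168.] [ 0.4668 -0.1832  0.037 ] z by depth 0.0366
1374 [338. 168.] [ 0.5682 -0.1752  0.037 ] z by depth 0.0367
t 9.62 shift [ 1.4 -0.3 -4.3] turn [-0.03 -0.36 -0.05] len 5 force [-5.8  2.9  9.3] open 0.0102 pos [ 0.5202 -0.2218  0.0572]
```

>>> {"op": "apply_moves", "data": {"targets": "0 -1 0 0 0 0 0;0 -1 0 0 0 0 0;0 -1 0 0 0 0 0;0 -1 0 0 0 0 0;0 -1 0 0 0 0 0;0 -1 0 0 0 0 0;0 -1 0 0 0 0 0;0 -1 0 0 0 0 0"}}

```text
t: 10.28
position: [0.5205, -0.2221, 0.0566]
tool_rot: [0.707, -0.707, -0.028, 0.029]
force: [-0.1, 0.4, 0.4]
opening: 0.044
```

```bash
python3 - <<'E'
from h import *
go([.522,-.226,.0575],5)
ci=camera_info("wrist");I,D=camera("wrist");P=cloud(ci,D)
B=blobs(ci,I,.037,(60,20,450,300))
for b in B:
    u,v=b[1].astype(int);print(b[0],np.round(b[1]),np.round(b[2],4),"z by depth",np.round(np.median(P[v-5:v+6,u-5:u+6,2]),4))
E
```

```text
t 10.28 shift [ 1.2 -0.9 -4. ] turn [-0.   -0.37 -0.01] len 4 force [-0.1  0.4  0.4] open 0.044 pos [ 0.5205 -0.2221  0.0566]
1364 [169. 168.] [ 0.4669 -0.1833  0.037 ] z by depth 0.0366
1383 [338. 168.] [ 0.5684 -0.1753  0.037 ] z by depth 0.0368
```

>>> {"op": "apply_moves", "data": {"targets": "0 -2 -8 0 0 0 0;0 -2 -17 0 0 0 0;0 -2 -23 0 0 0 0;0 -2 -23 0 0 0 0;0 -2 -23 0 0 0 -1;0 -2 -23 0 0 0 -1;0 -2 -23 0 0 0 -1;0 -2 -23 0 0 0 -1"}}

```text
t: 11.0
position: [0.5222, -0.2448, 0.0586]
tool_rot: [0.707, -0.706, -0.028, 0.029]
force: [0.3, -0.1, 0.7]
opening: 0.0196
```

>>> {"op": "apply_moves", "data": {"targets": "0 0 0 0 0 0 -1;0 0 0 0 0 0 -1;0 0 0 0 0 0 -1;0 0 0 0 0 0 -1;0 0 0 0 0 0 -1"}}

```text
t: 11.42
position: [0.5222, -0.2448, 0.0586]
tool_rot: [0.707, -0.706, -0.028, 0.029]
force: [0.3, 0.1, -0.4]
opening: 0.011
```

```bash
python3 - <<'E'
from h import *
go([.5229,-.2451,.06],4.5)
ci=camera_info("wrist");I,D=camera("wrist");P=cloud(ci,D)
B=blobs(ci,I,.037,(60,20,450,300))
for b in B:
    u,v=b[1].astype(int);print(b[0],np.round(b[1]),np.round(b[2],4),"z by depth",np.round(np.median(P[v-5:v+6,u-5:u+6,2]),4))
E
```

```text
t 11.42 shift [ 0.6 -1.4 -0.4] turn [-0.02  0.13 -0.01] len 2 force [ 0.3  0.1 -0.4] open 0.011 pos [ 0.5222 -0.2448  0.0586]
1454 [167. 130.] [ 0.4671 -0.1837  0.037 ] z by depth 0.0365
1483 [340. 130.] [ 0.5687 -0.1757  0.037 ] z by depth 0.0368
```

>>> {"op": "apply_moves", "data": {"targets": "0 -8 0 0 0 0 -1;0 -25 0 0 0 0 -1;0 -50 0 0 0 0 -1;0 -85 0 0 0 0 -1;0 -120 0 0 0 0 -1;0 -155 0 0 0 0 -1;0 -180 0 0 0 0 -1;0 -190 0 0 0 0 -1"}}

```text
t: 12.13
position: [0.5243, -0.2461, 0.2543]
tool_rot: [-0.705, 0.708, 0.031, -0.026]
force: [1.2, -0.8, -2.0]
opening: 0.0108
```

```bash
python3 -c "
from h import *
go([.49,-.06,.25],6.9)"
```

```text
t 12.13 shift [-19.2   3.3 188.3] turn [ 0.26 -2.27  0.37] len 189 force [ 1.2 -0.8 -2. ] open 0.0108 pos [ 0.5243 -0.2461  0.2543]
```

>>> {"op": "apply_moves", "data": {"targets": "-2 0 15 0 -1 0 -1;-5 1 45 0 -2.3 0 -1;-9 3 82 0 -2.3 0 -1;-13 3 118 0 -2.3 0 -1;-16 3 153 0 -2.3 0 -1;-19 3 178 0 -2.3 0 -1;-19 3 188 0 -2.3 0 -1;-19 3 188 0 -2.3 0 -1"}}

```text
t: 12.8
position: [0.4864, -0.0566, 0.2435]
tool_rot: [0.706, -0.705, -0.043, 0.045]
force: [-0.1, -0.4, -3.1]
opening: 0.0107
```

>>> {"op": "apply_moves", "data": {"targets": "0 0 0 0 0 0 -1;0 0 0 0 0 0 -1;0 0 0 0 0 0 -1;0 0 0 0 0 0 -1;0 0 0 0 0 0 -1"}}

```text
t: 13.22
position: [0.4884, -0.0601, 0.2456]
tool_rot: [-0.706, 0.706, 0.042, -0.042]
force: [1.1, 0.6, -3.1]
opening: 0.0107
```

```bash
python3 - <<'E'
from h import *
go([.487,.013,.15],6.9)
ci=camera_info("wrist");I,D=camera("wrist");P=cloud(ci,D);np.savez("w4.npz",I=I,D=D,**{k:np.array(v) for k,v in ci.items()})
go([.487,.013,.15],6.9)
m=(P[...,2]>.078)&(P[...,2]<.093)&(abs(P[...,0]-.487)<.1)&(abs(P[...,1]-.013)<.12)&(D>0)
Q=P[m];print(len(Q),Q.min(0),Q.max(0))
r=cv2.minAreaRect(Q[:,:2].astype(np.float32));print(r);print(cv2.boxPoints(r))
for b in blobs(ci,I,.2,(60,20,450,300)):
    u,v=b[1].astype(int);print(b[0],np.round(b[1]),"depth",w_depth(ci,*b[1],np.median(D[v-4:v+5,u-4:u+5])).round(4))
J=I.copy();J[m]=(255,255,0);cv2.imwrite("pics/w4.png",np.hstack([I[:260,100:420],J[:260,100:420]])[...,::-1])
E
```

```text
t 13.22 shift [ 7.3 95.6 72.8] turn [ 0.01 -0.06 -0.01] len 120 force [ 1.1  0.6 -3.1] open 0.0107 pos [ 0.4884 -0.0601  0.2456]
t 13.27 shift [ 7.3 95.6 72.6] turn [ 0.   -0.05 -0.01] len 120 force [-0.1  0.4 -3.3] open 0.0106 pos [ 0.4884 -0.06    0.2457]
2254 [0.41788627 0.02186209 0.0780121 ] [0.547843   0.09967633 0.09084899]
((0.48235970735549927, 0.06059785932302475), (0.124676413834095, 0.06387826055288315), 7.033843040466309)
[[0.4165795  0.08466295]
 [0.4244018  0.02126544]
 [0.5481399  0.03653277]
 [0.54031765 0.09993028]]
2237 [259.  82.] depth [0.4833 0.0516 0.0178]
1461 [167. 130.] depth [ 0.431  -0.0014  0.2236]
1488 [341. 130.] depth [0.5323 0.0107 0.224 ]
```

View pics/w4.png

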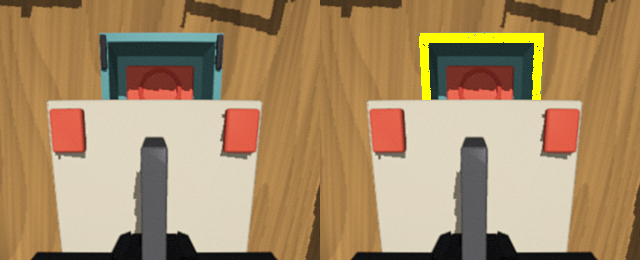

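The tub's far end wall is cleanly seen. The tub is at (0.4882, 0.0129) with yaw 7.0°, and the lid at (0.4895, −0.0609) with yaw 6.8°. Next I move above the tub.

>>> {"op": "apply_moves", "data": {"targets": "1 5 12 0 0 0 -1;3 20 34 0 0 0 -1;6 40 56 0 0 0 -1;7.5 60 70 0 0 0 -1;7.5 74 73 0 -0.2 0 -1;7.5 80 73.3 0 -0.2 0 -1;7.5 80 73.3 0 -0.2 0 -1;7.5 80 73.3 0 -0.2 0 -1"}}

```text
t: 13.93
position: [0.4869, 0.0146, 0.1658]
tool_rot: [-0.706, 0.706, 0.044, -0.044]
force: [-0.0, -0.2, -1.6]
opening: 0.011
```

>>> {"op": "apply_moves", "data": {"targets": "0 0 0 0 0 0 -1;0 0 0 0 0 0 -1;0 0 0 0 0 0 -1;0 0 0 0 0 0 -1;0 0 0 0 0 0 -1"}}

```text
t: 14.35
position: [0.4872, 0.0143, 0.1663]
tool_rot: [-0.706, 0.706, 0.044, -0.043]
force: [-0.4, -0.5, -2.9]
opening: 0.0108
```

```bash
python3 - <<'E'
from h import *
go([.487,.013,.13],7)
ci=camera_info("wrist");I,D=camera("wrist")
go([.487,.013,.13],7)
for b in blobs(ci,I,.144,(60,20,450,300)):
    u,v=b[1].astype(int);print(b[0],np.round(b[1]),"depth",w_depth(ci,*b[1],np.median(D[v-4:v+5,u-4:u+5])).round(4))
E
```

```text
t 14.35 shift [-0.4 36.3 -1.2] turn [0.01 0.1  0.06] len 36 force [-0.4 -0.5 -2.9] open 0.0108 pos [0.4872 0.0143 0.1663]
t 14.4 shift [-0.3 36.1 -1.3] turn [0.   0.11 0.04] len 36 force [-0.4 -0.9 -3.6] open 0.011 pos [0.4871 0.0144 0.1661]
219 [136.  25.] depth [0.3635 0.1536 0.0317]
1463 [167. 130.] depth [0.4296 0.0728 0.1442]
1486 [340. 130.] depth [0.5308 0.0853 0.1446]
```

Aligned to within 1 mm and 0.1°. Next I lower it.

>>> {"op": "apply_moves", "data": {"targets": "0 10 -0.7 0 0 0 -1;0 20 -0.7 0 0 0 -1;0 28 -0.7 0 0 0 -1;0 33 -0.7 0 0 0 -1;0 35 -0.7 0 0 0 -1;0 37 -0.7 0 0 0 -1;0 38 -0.7 0 0 0 -1;0 38 -0.7 0 0 0 -1"}}

```text
t: 15.07
position: [0.487, 0.0139, 0.1277]
tool_rot: [0.706, -0.706, -0.044, 0.044]
force: [0.0, 0.1, -3.4]
opening: 0.0112
```

>>> {"op": "apply_moves", "data": {"targets": "0 0.5 0 0 0 0 -1;0 1 0 0 0 0 -1;0 1 0 0 0 0 -1"}}

```text
t: 15.32
position: [0.4872, 0.0138, 0.127]
tool_rot: [-0.706, 0.706, 0.044, -0.044]
force: [0.1, -0.0, -2.8]
opening: 0.0107
```

```bash
python3 - <<'E'
from h import *
go([.487,.013,.13],7)
ci=camera_info("wrist");I,D=camera("wrist")
for b in blobs(ci,I,.144,(60,20,450,300)):
    u,v=b[1].astype(int);print(b[0],np.round(b[1]),"depth",w_depth(ci,*b[1],np.median(D[v-4:v+5,u-4:u+5])).round(4))
E
```

```text
t 15.32 shift [-0.3 -3.  -0.8] turn [0.01 0.13 0.03] len 3 force [ 0.1 -0.  -2.8] open 0.0107 pos [0.4872 0.0138 0.127 ]
1460 [167. 130.] depth [0.4295 0.0724 0.105 ]
1491 [340. 130.] depth [0.5306 0.0849 0.1055]
```

>>> {"op": "apply_moves", "data": {"targets": "0 0.5 0 0 0 0 -1;0 1 0 0 0 0 -1;0 1.5 0 0 0 0 -1;0 1.5 0 0 0 0 -1;0 1.5 0 0 0 0 -1"}}

```text
t: 15.78
position: [0.4869, 0.0138, 0.1251]
tool_rot: [-0.706, 0.706, 0.044, -0.044]
force: [-0.1, 0.1, -2.8]
opening: 0.0109
```

>>> {"op": "apply_moves", "data": {"targets": "0 0.5 0 0 0 0 -1;0 1 0 0 0 0 -1;0 1 0 0 0 0 -1;0 1 0 0 0 0 -1"}}

```text
t: 16.12
position: [0.4872, 0.0137, 0.1249]
tool_rot: [-0.706, 0.706, 0.044, -0.044]
force: [-3.3, -0.7, 5.4]
opening: 0.011
```

Contact at about 8 N. Next I release.

>>> {"op": "apply_moves", "data": {"targets": "0 0 0 0 0 0 0;0 0 0 0 0 0 0;0 0 0 0 0 0 0;0 0 0 0 0 0 0;0 0 0 0 0 0 0;0 0 0 0 0 0 0;0 0 0 0 0 0 0;0 0 0 0 0 0 0"}}

```text
t: 16.78
position: [0.4869, 0.0138, 0.1241]
tool_rot: [-0.706, 0.706, 0.044, -0.044]
force: [-0.1, -0.2, -0.1]
opening: 0.0444
```

>>> {"op": "apply_moves", "data": {"targets": "0 -10 0 0 0 0 0;0 -30 0 0 0 0 0;0 -60 0 0 0 0 -1;0 -90 0 0 0 0 -1;0 -120 0 0 0 0 -1;0 -140 0 0 0 0 -1;0 -150 0 0 0 0 -1;0 -150 0 0 0 0 -1"}}

```text
t: 17.45
position: [0.4886, 0.0138, 0.2778]
tool_rot: [-0.706, 0.706, 0.046, -0.042]
force: [-0.3, 0.9, 0.0]
opening: 0.0065
```

>>> {"op": "apply_moves", "data": {"targets": "0 0 -5 0 0 0 -1;0 0 -15 0 0 0 -1;0 0 -25 0 0 0 -1;0 0 -30 0 0 0 -1;0 0 -30 0 0 0 -1;0 0 -30 0 0 0 -1;0 0 -30 0 0 0 -1"}}

```text
t: 18.03
position: [0.4905, -0.0161, 0.2737]
tool_rot: [0.706, -0.706, -0.043, 0.044]
force: [0.4, 0.7, -0.0]
opening: 0.0003
```

```bash
python3 - <<'E'
from h import *
go([.487,.013,.13],7)
ci=camera_info("wrist");I,D=camera("wrist");cv2.imwrite("pics/w5.png",I[...,::-1])
for b in blobs(ci,I,.103,(60,2,450,320)):
    u,v=b[1].astype(int);print(b[0],np.round(b[1]),np.round(b[2],4),"depth",w_depth(ci,*b[1],np.median(D[v-4:v+5,u-4:u+5])).round(4))
go([.487,.013,.13],7)
E
```

```text
t 18.03 shift [  0.3 143.7  29.2] turn [-0.03  0.09 -0.05] len 147 force [ 0.4  0.7 -0. ] open 0.0003 pos [ 0.4905 -0.0161  0.2737]
335 [88. 14.] [0.3003 0.1372 0.103 ] depth [0.2594 0.155  0.0317]
332 [169.  17.] [0.3849 0.1428 0.103 ] depth [0.363  0.1618 0.0317]
450 [206.  94.] [0.4291 0.0717 0.103 ] depth [0.4292 0.0717 0.1035]
450 [302.  94.] [0.5311 0.0842 0.103 ] depth [0.5311 0.0842 0.1031]
337 [211. 209.] [ 0.4451 -0.058   0.103 ] depth [ 0.4451 -0.0579  0.1034]
342 [297. 209.] [ 0.5471 -0.0455  0.103 ] depth [ 0.547  -0.0453  0.1034]
t 18.08 shift [1.000e-01 1.439e+02 2.910e+01] turn [-0.02  0.11 -0.03] len 147 force [-0.8  0.4 -0.4] open 0.0007 pos [ 0.4906 -0.0159  0.2739]
```

View pics/w5.png

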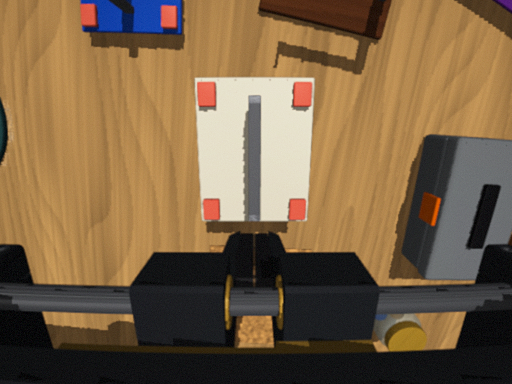

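Lid sits square on the tub: centre (0.4881, 0.0131), all pads at about 103–103.5 mm. Next I press the corners with the fingers shut, starting at pad2.

```bash
python3 -c "
from h import *
go([.5311,.0842,.115],7)"
```

```text
t 18.08 shift [ 52.7 158.9  94.3] turn [-0.02  0.11 -0.03] len 192 force [-0.8  0.4 -0.4] open 0.0007 pos [ 0.4906 -0.0159  0.2739]
```

>>> {"op": "apply_moves", "data": {"targets": "12 10 22 0 0 0 -1;30 30 55 0 0 0 -1;48 55 85 0 0 0 -1;52.7 90 94.3 0 0 0 -1;52.7 125 94.3 0 0 0 -1;52.7 150 94.3 0 0 0 -1;52.7 158 94.3 0 0 0 -1;52.7 158 94.3 0 0 0 -1"}}

```text
t: 18.75
position: [0.5289, 0.0843, 0.1134]
tool_rot: [-0.706, 0.706, 0.042, -0.046]
force: [0.3, -0.0, -0.6]
opening: 0.0004
```

>>> {"op": "apply_moves", "data": {"targets": "0 0 0 0 0 0 -1;0 0 0 0 0 0 -1;0 0 0 0 0 0 -1;0 0 0 0 0 0 -1;0 0 0 0 0 0 -1;0 0 0 0 0 0 -1"}}

```text
t: 19.25
position: [0.5318, 0.0841, 0.1172]
tool_rot: [0.706, -0.706, -0.044, 0.043]
force: [0.7, -0.2, -0.3]
opening: -0.0
```

```bash
python3 -c "
from h import *
go([.5311,.0842,.104],7)"
```

```text
t 19.25 shift [-0.7 13.2  0.2] turn [0.   0.11 0.1 ] len 13 force [ 0.7 -0.2 -0.3] open -0.0 pos [0.5318 0.0841 0.1172]
```

Down 12 mm, then in half-millimetre steps.

>>> {"op": "apply_moves", "data": {"targets": "0 4 0 0 0 0 -1;0 8 0 0 0 0 -1;0 11 0 0 0 0 -1;0 12 0 0 0 0 -1;0 12 0 0 0 0 -1;0 12 0 0 0 0 -1"}}

```text
t: 19.75
position: [0.5311, 0.0842, 0.1038]
tool_rot: [-0.706, 0.706, 0.044, -0.044]
force: [-0.5, 0.3, -0.4]
opening: 0.0003
```

>>> {"op": "apply_moves", "data": {"targets": "0 0.5 0 0 0 0 -1;0 1 0 0 0 0 -1;0 1.5 0 0 0 0 -1;0 1.5 0 0 0 0 -1"}}

```text
t: 20.08
position: [0.5312, 0.0842, 0.1037]
tool_rot: [-0.706, 0.706, 0.044, -0.044]
force: [-3.2, -0.8, 7.5]
opening: 0.0005
```

>>> {"op": "apply_moves", "data": {"targets": "0 0.5 0 0 0 0 -1;0 1 0 0 0 0 -1;0 1 0 0 0 0 -1;0 1 0 0 0 0 -1"}}

```text
t: 20.42
position: [0.5313, 0.0842, 0.1032]
tool_rot: [-0.706, 0.706, 0.044, -0.044]
force: [-5.2, -0.4, 10.8]
opening: 0.0007
```

>>> {"op": "apply_moves", "data": {"targets": "0 0.5 0 0 0 0 -1;0 1 0 0 0 0 -1;0 1 0 0 0 0 -1;0 1 0 0 0 0 -1"}}

```text
t: 20.75
position: [0.5314, 0.0843, 0.1027]
tool_rot: [0.706, -0.706, -0.044, 0.044]
force: [-5.4, -0.6, 12.9]
opening: 0.0004
```

>>> {"op": "apply_moves", "data": {"targets": "0 0.5 0 0 0 0 -1;0 1 0 0 0 0 -1;0 1 0 0 0 0 -1;0 1 0 0 0 0 -1"}}

```text
t: 21.08
position: [0.5315, 0.0844, 0.102]
tool_rot: [0.706, -0.706, -0.044, 0.044]
force: [-6.4, 0.1, 14.1]
opening: 0.0
```

>>> {"op": "apply_moves", "data": {"targets": "0 0.5 0 0 0 0 -1;0 1 0 0 0 0 -1;0 1.5 0 0 0 0 -1;0 2 0 0 0 0 -1;0 2 0 0 0 0 -1;0 2 0 0 0 0 -1"}}

```text
t: 21.58
position: [0.5318, 0.0846, 0.1003]
tool_rot: [0.706, -0.706, -0.044, 0.044]
force: [-6.3, 0.8, 16.2]
opening: 0.0005
```

```bash
python3 - <<'E'
from h import *
ci=camera_info("wrist");I,D=camera("wrist")
for b in blobs(ci,I,.103,(60,2,450,320)):
    u,v=b[1].astype(int);print(b[0],np.round(b[1]),"depth",w_depth(ci,*b[1],np.median(D[v-3:v+4,u-3:u+4])).round(4))
E
```

```text
370 [253. 228.] depth [0.5306 0.096  0.0986]
1420 [ 77. 245.] depth [0.4306 0.0745 0.1028]
```

>>> {"op": "apply_moves", "data": {"targets": "0 0.5 0 0 0 0 -1;0 1 0 0 0 0 -1;0 1.5 0 0 0 0 -1;0 1.5 0 0 0 0 -1;0 1.5 0 0 0 0 -1"}}

```text
t: 22.05
position: [0.532, 0.0847, 0.1]
tool_rot: [0.706, -0.706, -0.044, 0.043]
force: [-9.5, 0.2, 22.5]
opening: 0.0006
```

>>> {"op": "apply_moves", "data": {"targets": "0 -8 0 0 0 0 -1;0 -12 0 0 0 0 -1;0 -12 -25 0 0 0 -1;0 -12 -60 0 0 0 -1;0 -12 -95 0 0 0 -1;0 -12 -120 0 0 0 -1;0 -12 -132 0 0 0 -1;0 -12 -132 0 0 0 -1"}}

```text
t: 22.72
position: [0.5478, -0.0488, 0.1079]
tool_rot: [-0.706, 0.706, 0.043, -0.043]
force: [-0.5, 0.9, 0.6]
opening: 0.0004
```

>>> {"op": "apply_moves", "data": {"targets": "0 0 0 0 0 0 -1;0 0 0 0 0 0 -1;0 0 0 0 0 0 -1;0 0 0 0 0 0 -1;0 0 0 0 0 0 -1"}}

```text
t: 23.13
position: [0.5475, -0.0457, 0.1082]
tool_rot: [0.706, -0.706, -0.044, 0.044]
force: [-0.5, -0.7, -0.4]
opening: 0.0005
```

```bash
python3 -c "
from h import *
go([.5471,-.0455,.104],7)"
```

```text
t 23.13 shift [-0.4  4.2  0.3] turn [-0.01  0.21 -0.  ] len 4 force [-0.5 -0.7 -0.4] open 0.0005 pos [ 0.5475 -0.0457  0.1082]
```

>>> {"op": "apply_moves", "data": {"targets": "0 2 0 0 0 0 -1;0 4 0 0 0 0 -1;0 4.5 0 0 0 0 -1;0 5 0 0 0 0 -1;0 5.5 0 0 0 0 -1;0 6 0 0 0 0 -1;0 6 0 0 0 0 -1"}}

```text
t: 23.72
position: [0.5475, -0.0464, 0.1034]
tool_rot: [0.706, -0.705, -0.044, 0.044]
force: [-4.0, 1.8, 9.6]
opening: 0.0003
```

>>> {"op": "apply_moves", "data": {"targets": "0 0.5 0 0 0 0 -1;0 1 0 0 0 0 -1;0 1.5 0 0 0 0 -1;0 2 0 0 0 0 -1;0 2 0 0 0 0 -1;0 2 0 0 0 0 -1"}}

```text
t: 24.22
position: [0.5478, -0.0465, 0.102]
tool_rot: [0.706, -0.705, -0.044, 0.044]
force: [-4.5, 1.7, 12.0]
opening: 0.0002
```

>>> {"op": "apply_moves", "data": {"targets": "0 0.5 0 0 0 0 -1;0 1 0 0 0 0 -1;0 1.5 0 0 0 0 -1;0 2 0 0 0 0 -1;0 2 0 0 0 0 -1;0 2 0 0 0 0 -1"}}

```text
t: 24.72
position: [0.5481, -0.0464, 0.1002]
tool_rot: [0.706, -0.706, -0.044, 0.044]
force: [-4.2, 2.6, 11.8]
opening: 0.0003
```

>>> {"op": "apply_moves", "data": {"targets": "0 0.5 0 0 0 0 -1;0 1 0 0 0 0 -1;0 1 0 0 0 0 -1;0 1 0 0 0 0 -1"}}

```text
t: 25.05
position: [0.5482, -0.0465, 0.0998]
tool_rot: [0.706, -0.706, -0.044, 0.044]
force: [-5.3, 2.0, 15.2]
opening: 0.0003
```

>>> {"op": "apply_moves", "data": {"targets": "0 0.5 0 0 0 0 -1;0 1 0 0 0 0 -1;0 1 0 0 0 0 -1;0 1 0 0 0 0 -1"}}

```text
t: 25.38
position: [0.5481, -0.0465, 0.0997]
tool_rot: [0.706, -0.706, -0.044, 0.044]
force: [-7.8, 1.9, 20.5]
opening: 0.0001
```

```bash
python3 -c "
from h import *
go([.4451,-.058,.16],7)"
```

```text
t 25.38 shift [-103.6  -60.4    1.4] turn [-0.03  0.11  0.04] len 120 force [-7.8  1.9 20.5] open 0.0001 pos [ 0.5481 -0.0465  0.0997]
```

>>> {"op": "apply_moves", "data": {"targets": "0 -20 0 0 0 0 -1;0 -50 0 0 0 0 -1;0 -66 0 0 0 0 -1;0 -66 0 0 0 0 -1;-25 -66 0 0 0 0 -1;-60 -66 0 0 0 0 -1;-90 -66 0 0 0 0 -1;-104 -66 0 0 0 0 -1"}}

```text
t: 26.05
position: [0.4401, -0.0596, 0.1599]
tool_rot: [0.706, -0.705, -0.042, 0.046]
force: [0.3, -0.2, -0.2]
opening: 0.0005
```

>>> {"op": "apply_moves", "data": {"targets": "0 0 0 0 0 0 -1;0 0 0 0 0 0 -1;0 15 0 0 0 0 -1;0 35 0 0 0 0 -1;0 48 0 0 0 0 -1;0 52 0 0 0 0 -1;0 52 0 0 0 0 -1;0 52 0 0 0 0 -1"}}

```text
t: 26.72
position: [0.4453, -0.0597, 0.1103]
tool_rot: [0.706, -0.706, -0.044, 0.044]
force: [0.6, -0.4, 0.5]
opening: 0.0007
```

>>> {"op": "apply_moves", "data": {"targets": "0 0 0 0 0 0 -1;0 0 0 0 0 0 -1;0 0 0 0 0 0 -1;0 0 0 0 0 0 -1"}}

```text
t: 27.05
position: [0.445, -0.0598, 0.1109]
tool_rot: [-0.706, 0.706, 0.044, -0.043]
force: [-0.1, 0.3, -1.0]
opening: -0.0001
```

```bash
python3 -c "
from h import *
go([.4451,-.058,.104],7)"
```

```text
t 27.05 shift [0.3 6.9 1.8] turn [0.03 0.13 0.08] len 7 force [-0.1  0.3 -1. ] open -0.0001 pos [ 0.445  -0.0598  0.1109]
```

>>> {"op": "apply_moves", "data": {"targets": "0 2 1.5 0 0 0 -1;0 5 1.5 0 0 0 -1;0 6 1.5 0 0 0 -1;0 7 1.5 0 0 0 -1;0 7.5 1.5 0 0 0 -1;0 8 1.5 0 0 0 -1;0 8 1.5 0 0 0 -1;0 8 1.5 0 0 0 -1"}}

```text
t: 27.72
position: [0.4441, -0.0582, 0.1034]
tool_rot: [0.706, -0.706, -0.044, 0.044]
force: [-4.4, 0.6, 10.3]
opening: 0.0003
```

>>> {"op": "apply_moves", "data": {"targets": "0 0.5 0 0 0 0 -1;0 1 0 0 0 0 -1;0 1.5 0 0 0 0 -1;0 2 0 0 0 0 -1;0 2 0 0 0 0 -1;0 2 0 0 0 0 -1"}}

```text
t: 28.22
position: [0.4439, -0.0584, 0.1018]
tool_rot: [-0.706, 0.706, 0.044, -0.045]
force: [-6.0, 1.3, 14.8]
opening: 0.0002
```

>>> {"op": "apply_moves", "data": {"targets": "0 0.5 0 0 0 0 -1;0 1 0 0 0 0 -1;0 1.5 0 0 0 0 -1;0 2 0 0 0 0 -1;0 2 0 0 0 0 -1;0 2 0 0 0 0 -1"}}

```text
t: 28.72
position: [0.4438, -0.0586, 0.1]
tool_rot: [-0.706, 0.706, 0.043, -0.045]
force: [-8.1, -0.6, 16.9]
opening: 0.0003
```

>>> {"op": "apply_moves", "data": {"targets": "0 0.5 0 0 0 0 -1;0 1 0 0 0 0 -1;0 1 0 0 0 0 -1;0 1 0 0 0 0 -1"}}

```text
t: 29.05
position: [0.4438, -0.0586, 0.0999]
tool_rot: [-0.706, 0.706, 0.043, -0.045]
force: [-10.9, -0.7, 23.0]
opening: 0.0008
```

>>> {"op": "apply_moves", "data": {"targets": "0 -8 0 0 0 0 -1;0 -13 0 0 0 0 -1;0 -13 25 0 0 0 -1;0 -13 60 0 0 0 -1;0 -13 95 0 0 0 -1;0 -13 120 0 0 0 -1;0 -13 132 0 0 0 -1;0 -13 132 0 0 0 -1"}}

```text
t: 29.72
position: [0.4274, 0.0748, 0.11]
tool_rot: [0.706, -0.705, -0.045, 0.045]
force: [0.4, 0.2, -0.1]
opening: 0.0003
```

>>> {"op": "apply_moves", "data": {"targets": "0 0 0 0 0 0 -1;0 0 0 0 0 0 -1;0 0 0 0 0 0 -1;0 0 0 0 0 0 -1;0 0 0 0 0 0 -1"}}

```text
t: 30.13
position: [0.428, 0.072, 0.1102]
tool_rot: [-0.706, 0.706, 0.043, -0.043]
force: [-0.8, -0.1, 0.2]
opening: 0.0004
```

```bash
python3 -c "
from h import *
go([.4291,.0717,.104],7)"
```

```text
t 30.13 shift [ 1.   6.2 -0.5] turn [ 0.01  0.04 -0.  ] len 6 force [-0.8 -0.1  0.2] open 0.0004 pos [0.428  0.072  0.1102]
```

>>> {"op": "apply_moves", "data": {"targets": "1 2 0 0 0 0 -1;1 4 0 0 0 0 -1;1 6 0 0 0 0 -1;1 7 0 0 0 0 -1;1 7.5 0 0 0 0 -1;1 8 0 0 0 0 -1;1 8 0 0 0 0 -1;1 8 0 0 0 0 -1"}}

```text
t: 30.8
position: [0.429, 0.0727, 0.1033]
tool_rot: [-0.706, 0.706, 0.044, -0.044]
force: [-4.2, -1.5, 9.6]
opening: 0.0002
```

>>> {"op": "apply_moves", "data": {"targets": "0 0.5 0 0 0 0 -1;0 1 0 0 0 0 -1;0 1.5 0 0 0 0 -1;0 2 0 0 0 0 -1;0 2 0 0 0 0 -1;0 2 0 0 0 0 -1"}}

```text
t: 31.3
position: [0.4287, 0.0727, 0.1014]
tool_rot: [-0.706, 0.706, 0.044, -0.044]
force: [-5.1, -1.1, 11.8]
opening: 0.0006
```

>>> {"op": "apply_moves", "data": {"targets": "0 0.5 0 0 0 0 -1;0 1 0 0 0 0 -1;0 1.5 0 0 0 0 -1;0 2 0 0 0 0 -1;0 2 0 0 0 0 -1;0 2 0 0 0 0 -1"}}

```text
t: 31.8
position: [0.4285, 0.0727, 0.0995]
tool_rot: [-0.706, 0.706, 0.044, -0.045]
force: [-6.4, -1.0, 13.2]
opening: 0.0002
```

>>> {"op": "apply_moves", "data": {"targets": "0 0.5 0 0 0 0 -1;0 1 0 0 0 0 -1;0 1 0 0 0 0 -1;0 1 0 0 0 0 -1"}}

```text
t: 32.13
position: [0.4286, 0.0727, 0.0994]
tool_rot: [-0.706, 0.706, 0.043, -0.045]
force: [-9.5, -1.2, 20.6]
opening: 0.0001
```

>>> {"op": "apply_moves", "data": {"targets": "0 -15 0 0 0 0 -1;0 -50 0 0 0 0 -1;0 -85 0 0 0 0 -1;8 -120 -15 0 0 0 -1;20 -150 -40 0 0 0 -1;35 -170 -65 0 0 0 -1;48 -175 -85 0 0 0 -1;52 -175 -94 0 0 0 -1"}}

```text
t: 32.8
position: [0.4952, -0.016, 0.275]
tool_rot: [-0.705, 0.706, 0.045, -0.041]
force: [0.1, 0.0, -0.4]
opening: 0.0002
```

>>> {"op": "apply_moves", "data": {"targets": "0 0 0 0 0 0 -1;0 0 0 0 0 0 -1;0 0 0 0 0 0 -1;0 0 0 0 0 0 -1;0 0 0 0 0 0 -1;0 0 0 0 0 0 -1"}}

```text
t: 33.3
position: [0.4915, -0.0132, 0.2717]
tool_rot: [0.706, -0.706, -0.044, 0.045]
force: [-1.0, 0.5, 0.3]
opening: 0.0006
```

```bash
python3 - <<'E'
from h import *
go([.487,.013,.13],7)
Zs=[]
for k in range(4):
    ci=camera_info("wrist");I,D=camera("wrist");P=cloud(ci,D)
    B=[b for b in blobs(ci,I,.099,(60,2,450,320)) if abs(b[2][0]-.488)<.09 and abs(b[2][1]-.013)<.1]
    Zs.append([np.median(P[int(b[1][1])-4:int(b[1][1])+5,int(b[1][0])-4:int(b[1][0])+5,2]) for b in B])
X=np.array([b[2] for b in B]);print(X.round(4));print(np.mean(Zs,0).round(4));print("centre",X.mean(0).round(4))
T=P[(abs(P[...,0]-.39)<.012)&(abs(P[...,1]-.01)<.05)];print("table z",np.median(T[:,2]).round(4),len(T))
cv2.imwrite("pics/w6.png",I[...,::-1])
E
```

```text
t 33.3 shift [ -1.1 141.7  26.5] turn [-0.02  0.19 -0.05] len 144 force [-1.   0.5  0.3] open 0.0006 pos [ 0.4915 -0.0132  0.2717]
[[ 0.4295  0.0719  0.099 ]
 [ 0.5316  0.0842  0.099 ]
 [ 0.4453 -0.0579  0.099 ]
 [ 0.5473 -0.0453  0.099 ]]
[0.0989 0.0989 0.0989 0.0989]
centre [0.4884 0.0132 0.099 ]
table z -0.0004 1074
```

View pics/w6.png

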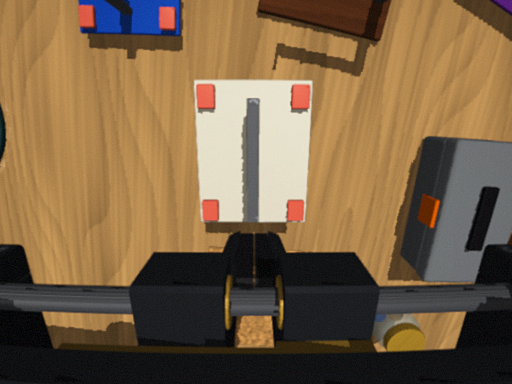

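All four pads read 98.9 mm and the lid is square. Its pads show at (206,96), (300,96), (210,210) and (295,210), and the arm is clear. I'm handing in.

```bash
python3 -c "
from h import *
print(hand_in())"
```

```text
the job is handed in; nothing more can be done
None
```

The lid is on the teal tub and pressed fully home at all four corners, and I handed the job in at about 33 s of the 72 s allowed. `hand_in()` reports no verdict, so what follows is from my own checks.

- **Moves:** I took the cream lid off the hook, set it on the cork mat and let go. I then gripped it again by the middle of the handle, set it on the tub and pressed each corner pad with the fingers shut. The pressing forces peaked between 20 and 23 N.
- **Last check, wrist camera:**
  - All four pads stand at 98.9 mm; fully home is 99 mm and the limit is 101 mm.
  - The lid's centre is at (0.4884, 0.0132), within 1 mm of the tub at (0.4882, 0.0129). Both are turned about 7°.
  - The gripper is well above the lid and touching nothing.
- **Bystanders:** I did not measure them after the moves. The arm stayed clear of them as far as I can tell.
- **One disagreement:** my first estimate of the lid's pose was about 6 mm off because the arm was still settling when the picture was taken. I measured again before the grasp.

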